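# Clear the napkin rings off the box and hold its lid open

### The job

Two napkin rings stand on the lid of the wooden napkin box: put the one that fits over the post of the ring stand fully down on the post, and stand the other, which is too narrow for it, upright on the small enamel tray, with the lid still shut and both rings let go. Then lift the lid, which has a steel bar in front to take it by, to 50 degrees and hold it there, still, so that I can lay the napkins in: the lid falls shut by itself, so finish while you are holding it, without letting go. Leave the pepper mill, the salt shaker and the white mug where they are.

Things in the scene. Friction and masses are not known exactly. Their poses are not given: they have to be found in the camera images.
- napkin_box: Fixed wooden box, 160 (x) x 240 (y) x 90 mm high without lid, shut by a 10 mm thick lid whose top is 100 mm above the worktop. Origin: centre of its underside; z up; its front (bar side) faces its own -x, the hinge is at its +x rim.
- lid (a joint): Hinge angle of the box's lid in rad: 0 = shut (level), grows as the front edge rises, stop at 1.4; 50 degrees = 0.873. The lid weighs 0.35 kg, has no stay and falls shut from any angle when let go.
- lid_bar (a point): Middle of the round steel bar (10 mm thick, straight over 80 mm along the box's y) in front of the lid's front edge. With the lid shut it is 95 mm above the worktop and 44 mm (centre) in front of the lid edge. It moves with the lid: in the box's frame it is 207 mm in front of the hinge line and 5 mm above it; its distance to the hinge line is 207 mm. The bar is round and can turn between fingers that pinch it from above.
- lid_hinge (a point): Middle of the lid's hinge line, which runs along the box's y, 80 mm behind the box's centre and 90 mm above the worktop.
- ring_stand: Fixed wooden stand: round foot 100 mm across and 12 mm high, with an upright round post 32 mm thick in its middle that ends 62 mm above the worktop (the last 7 mm taper to 22 mm). Origin: centre of its underside, z up.
- post_foot (a point): Centre of the foot's top, 12 mm above the worktop, on the post's axis: the underside of a ring that is fully down is here.
- post_tip (a point): Centre of the post's flat tip, 62 mm above the worktop.
- tray: Loose shallow enamel tray with a rim, 100 (x) x 116 (y) x 14 mm, 0.5 kg. Origin: centre of its underside; its level floor, 72 (x) x 90 (y) mm, is 6 mm above the worktop; set a ring down in its middle.
- ring_a: Steel napkin ring, 52 mm outside diameter, 36 mm high, standing upright on the lid beside the other. Origin: centre of its underside; z along its bore. Of the two rings one has a 40 mm bore and passes over the post, the other a 26 mm bore and stops on the post's tip; they are alike outside, and it is not told here which is which.
- ring_b: The other steel napkin ring, the same outside; its bore is 40 mm or 26 mm, whichever the first has not. Origin and axes alike.
- pepper_mill: Dark wooden pepper mill, 58 x 58 x 150 mm, behind the work; leave it. Origin: centre of its underside.
- salt_shaker: Small glass salt shaker, 44 x 44 x 90 mm, behind the work; leave it. Origin: centre of its underside.
- white_mug: White mug, 92 x 132 x 105 mm, behind the work; leave it. Origin: centre of its underside.
Mind the look-alikes: they are no part of the job. What is shaped like the tray but orange is not meant. There is more than one size of the white_mug; the job needs the larger.

How it is judged:
By the outcome, as a careful person would: the job done as asked, in the order asked, and still so for the second after the job is handed in, while the arm keeps its last pose, push and grip.
It also fails if it takes over 72 s, if anything falls off the work surface, if the arm or the gripper's body presses on something with over 40 N, if the wrist force passes 120 N, or if a joint passes its speed limit or range.

### The arm

A 6-joint arm with a two-finger parallel gripper is mounted at the origin on a cart in front of the work surface, level with it; the furniture and walls round the work are solid. World frame = base frame: x ahead of the robot, y to its left, z up, the work surface at z = 0. Lengths are in mm, angles in rad, forces in N, time in s.
With the tool pointing down it reaches from about 250 to 775 mm from the base axis. Payload 4 kg.
Tool frame: the origin (TCP) lies midway between the tips of the shut fingers; the grasp point (between the pads) lies 19 mm behind it; z points along the fingers, y is the direction in which the jaws open and shut (so a half turn about z gives the same grasp; the last joint's range is limited). The gripper opens to 85 mm and grips with 20 to 120 N. Pads are 22 mm wide; open, the fingers measure 114 mm over their backs; the gripper's body (76 mm by 85 mm) begins 54 mm behind the grasp point. The pads swing forward as they close: fully open they stand 13 mm farther back than shut.
Start: joints at [-1.331, 0.087, 1.371, -0, 1.684, -0.103], TCP at [184.867, -518.017, 231.341] pointing down, gripper open.
Joint ranges: [-3.1, 3.1], [-0.76, 2.03], [0.27, 2.55], [-1.08, 4.22], [0.17, 2.65], [-2.57, 2.57]. Speed limits (rad/s): [2.79, 2.79, 3.14, 3.14, 3.14, 3.14].

### API

Orientations are given as a unit quaternion [w, x, y, z].
In Python, from bench import telemetry, cams, ticket gives the robot as it stands.
- The arm moves only by the tool step_arm, never from a script. Its arguments are lists of equal length, an entry for each row: "offset": the shift along the tool's x, y, z scaled (see below), a list of three; "dr": the turn, a rotation vector about the tool's x, y, z scaled (see below), a list of three. In form: {"offset": [[tx, ty, tz], ...], "dr": [[rx, ry, rz], ...]}. A call has 1 to 12 rows; each row shifts and turns the commanded pose from where the row before left it, along the tool's axes as they then stand; what a row does not reach is not made up. The controller multiplies each number of a shift by 0.05 m and each number of a turn by 0.12 rad. A row lasts 1/10 s, in which the tool goes at most 50 mm and 8.59 degrees, less where a joint would pass 70% of its speed; a pose out of reach is approached as far as the arm can. A call with a number of a shift or a turn outside -1 to 1 is refused whole. A call with a gripper value outside its range is refused whole. "grip" is the opening, from 0 (shut) to 1 (fully open), set as the call begins (left out, the last holds). The fingers move at their own pace and stop on an object; "force" is the grip in N (left out, the last holds). Time passes only in rows, so rows that do not move let the fingers close. It gives the time, the measured TCP pose, the force and the opening at its end, in the units of the state.
- telemetry.sense(): the state, without advancing time (a new reading comes with each control period).
- cams.camera(name): name is "scene" or "top" or "wrist"; returns the picture (420x560x3 uint8, blue, green, red); there is no depth.
- cams.get_calibration(name): a dict with "vfov" (degrees; the focal length in pixels is half the picture's height over the tangent of half this angle, whatever the lens; pixels are square), "cx", "cy" (the principal point, pixels), "eye" and "rotation" of the camera in the world. Camera axes: x right, y down, z forward; pixel columns grow to the right and rows downward; lengths in mm; the calibration is good to about 2 mm. A picture is of the moment at which its call begins: read the wrist's pose just before it. get_calibration takes no time and is no camera call; for the wrist camera it gives the pose at the moment of the call.
- ticket.sign_off(): hands the job in, once; it reports no verdict.
The state is a dict: "clock": time; "joint_positions": joint angles; "joint_vel": joint speeds; "joint_torque": joint torques, N m; "eef_pos": TCP position; "orientation": TCP orientation; "contact_force": force on the tool from outside, world axes, zero at the start; "moment": the same for the moment, N m; "width": finger opening in mm.
Only numpy, scipy, OpenCV 4.12 (cv2) and the standard library are available. Lean on these libraries where they do the work, as an engineer would, in place of code of your own. Each camera call takes 0.05 s, during which the arm holds its last target.

## Working session

There is one attempt and no reset: what is moved stays moved. The work goes in short steps, Python scripts to look and compute and a tool call to move; the robot and the scene stay as the last step left them, time stands still between calls to the robot, and variables do not carry over. Pictures are saved under pics/ and viewed, and the job is handed in when it is done.

Besides the shell and the picture viewer there is one more tool, called after "Call:" as name(argument=value, ...) on one line, values as JSON. step_arm: Moves the arm, as the interface text tells. Its arguments: {"type":"object","properties":{"offset":{"type":"array"},"dr":{"type":"array"},"grip":{"type":"number"},"force":{"type":"number"}},"required":["offset","dr"]}

```bash
mkdir -p pics; ls; cat > h.py <<'E'
import numpy as np, cv2
from bench import telemetry, cams, ticket
from scipy.spatial.transform import Rotation as R
def K(c): 
    f=210/np.tan(np.radians(c['vfov'])/2); return f,c['cx'],c['cy']
def ray(c,u,v,z):
    f,cx,cy=K(c); d=np.array(c['rotation'])@np.array([(u-cx)/f,(v-cy)/f,1]); e=np.array(c['eye']); return e+d*(z-e[2])/d[2]
def proj(c,p):
    f,cx,cy=K(c); q=np.array(c['rotation']).T@(np.array(p,float)-np.array(c['eye'])); return q[0]/q[2]*f+cx,q[1]/q[2]*f+cy
E
python3 - <<'E'
from h import *
for n in ['scene','top','wrist']:
    cv2.imwrite(f'pics/{n}0.png',cams.camera(n)); print(n,cams.get_calibration(n))
print(telemetry.sense())
E
```

```text
pics
scene {'vfov': 54.713002591624516, 'cx': 285.6056786630159, 'cy': 210.8505079898276, 'eye': array([-285.66691791,  635.94014573,  579.48613562]), 'rotation': array([ 0.25612804, -0.39801285,  0.7479697 , -0.46532303])}
top {'vfov': 54.63415579588172, 'cx': 277.6411740162692, 'cy': 211.81836487333558, 'eye': array([ 356.96328988,   89.26527956, 1144.60329735]), 'rotation': array([-0.07143763,  0.71218734, -0.69526941,  0.06546991])}
wrist {'vfov': 60.04380165453231, 'cx': 274.1562508199411, 'cy': 207.74041030345595, 'eye': array([ 250.82152968, -492.98920294,  372.50865099]), 'rotation': array([ 0.11302674,  0.80945654, -0.57058627, -0.08022704])}
{'clock': 0.15, 'joint_positions': array([-1.33110492e+00,  8.78024516e-02,  1.37193334e+00,  2.31371965e-05,
        1.68358888e+00, -1.03101363e-01]), 'joint_vel': array([-0.00064835, -0.0015594 , -0.0053869 ,  0.00067572, -0.00106252,
       -0.0008121 ]), 'joint_torque': array([ 1.08347929e-03, -3.52372384e+01, -3.13680124e+01, -2.22805993e-04,
        8.12342711e-03, -1.85870408e-05]), 'eef_pos': array([ 184.77531265, -517.62372624,  230.38528303]), 'orientation': array([-8.64773548e-04,  9.85346973e-01,  1.70559648e-01, -4.76286486e-05]), 'contact_force': array([-0.26529263, -0.1889273 ,  0.05718882]), 'moment': array([-0.00470226, -0.04294477,  0.02178698]), 'width': 85.58928493597965}
```

```bash
cat >> h.py <<'E'
_g=cams.get_calibration
def cal(n):
    c=dict(_g(n)); q=c['rotation']; c['rotation']=R.from_quat([q[1],q[2],q[3],q[0]]).as_matrix(); return c
E
python3 -c "
from h import *
for n in ['scene','top','wrist']:print(cal(n)['rotation'].round(2))"
```

```text
[[-0.55 -0.36  0.75]
 [-0.83  0.25 -0.49]
 [-0.01 -0.9  -0.44]]
[[ 0.02 -0.98  0.19]
 [-1.   -0.02  0.01]
 [-0.01 -0.19 -0.98]]
[[ 0.34 -0.91 -0.26]
 [-0.94 -0.32 -0.09]
 [-0.    0.27 -0.96]]
```

View pics/scene0.png

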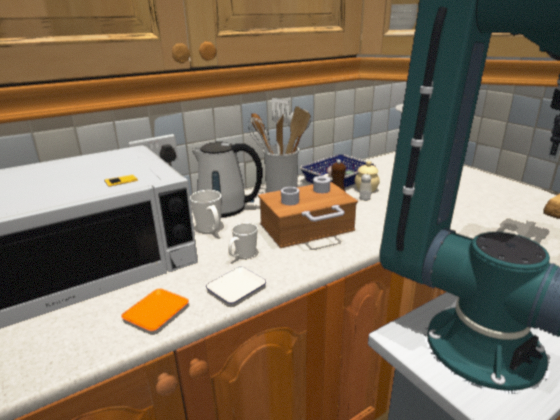

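View pics/top0.png

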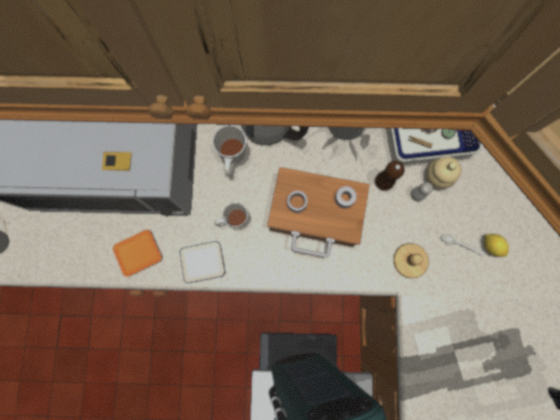

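View pics/wrist0.png

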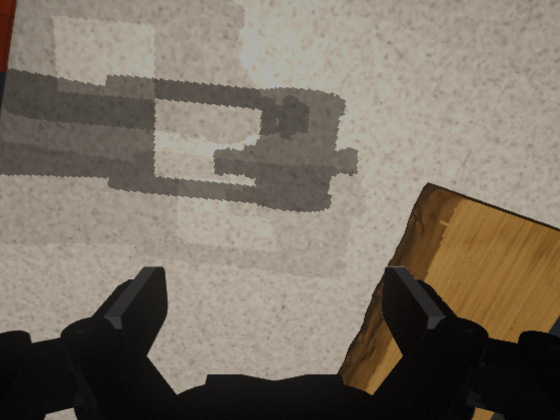

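The top view shows these candidates:
- **Tray:** white at (202,262). The orange look-alike at (138,253) is not meant.
- **Rings:** on the lid at (298,201) and (346,196). The bores look different.
- **Stand:** (411,261).
- **Bar:** about (311,250).
- **Mugs:** large at (230,148), small at (235,216).
- **Mill and shaker:** mill at (390,175), shaker at (423,190).

I'll check these in close crops.

```bash
python3 - <<'E'
from h import *
t=cv2.imread('pics/top0.png'); s=cv2.imread('pics/scene0.png')
cv2.imwrite('pics/c1.png',cv2.resize(t[160:265,260:380],None,fx=6,fy=5.7,interpolation=cv2.INTER_CUBIC)[:600])
a=cv2.resize(t[230:290,380:440],None,fx=6.5,fy=6.5,interpolation=cv2.INTER_CUBIC)
b=cv2.resize(t[232:292,172:232],None,fx=6.5,fy=6.5,interpolation=cv2.INTER_CUBIC)
cv2.imwrite('pics/c2.png',np.hstack([a,b]))
cv2.imwrite('pics/c3.png',cv2.resize(s[165:265,215:385],None,fx=4.7,fy=4.7,interpolation=cv2.INTER_CUBIC))
E
```

```text
(no output)
```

View pics/c1.png

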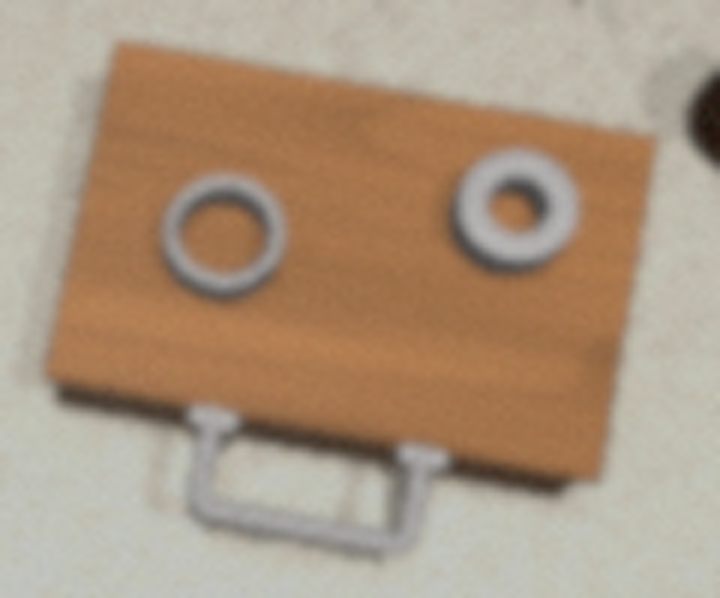

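View pics/c2.png

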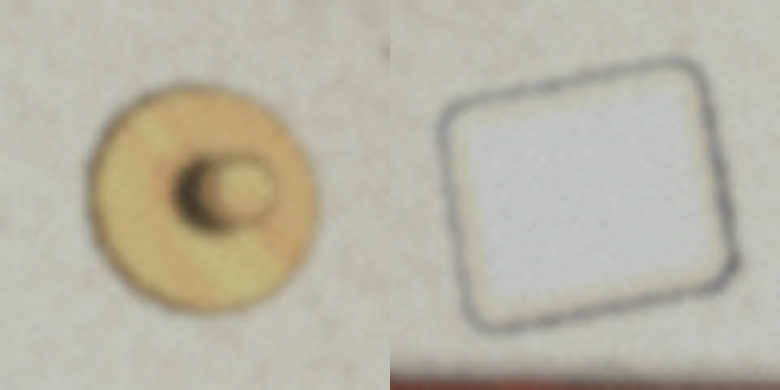

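View pics/c3.png

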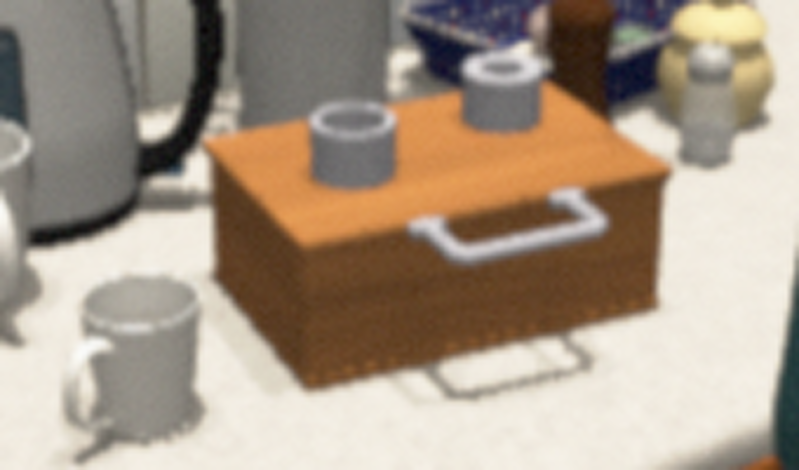

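Pixel readings: the wide ring is the left one, with its top at about (297,201). The narrow ring is the right one, at about (346,197). Next I turn these into positions.

```bash
python3 - <<'E'
from h import *
c=cal('top')
f1=lambda U,V,z:ray(c,(U+.5)/6+259.5,(V+.5)/5.7+159.5,z).round(1)
f2=lambda U,V,z,o:ray(c,(U+.5)/6.5+o[0]-.5,(V+.5)/6.5+o[1]-.5,z).round(1)
print('wide',f1(225,233,136),'narrow',f1(518,209,136))
L=[f1(*p,100)[:2] for p in [(119,42),(655,139),(602,480),(49,377)]]
print('lid',L,'cen',np.mean(L,0),[np.linalg.norm(L[i]-L[i-1]).round(1) for i in range(4)],
 np.degrees(np.arctan2(*( (L[0]-L[3])+(L[1]-L[2]))[::-1])), np.degrees(np.arctan2(*-( (L[1]-L[0])+(L[2]-L[3]))[::-1]))-90)
b=[f1(*p,95)[:2] for p in [(197,510),(405,548)]];print('bar ends',b,np.mean(b,0))
print('foot',f2(205,198,12,(380,230)),'tip',f2(247,187,62,(380,230)))
T=[f2(U-390,V,10,(172,232))[:2] for U,V in [(442,105),(703,58),(738,285),(478,332)]]
print('tray',T,np.mean(T,0),[np.linalg.norm(T[i]-T[i-1]).round(1) for i in range(4)])
print('bigmug',ray(c,229,140,105),'small',ray(c,236,213,90),'mill',ray(c,396,168,150))
E
```

```text
wide [585.5  51.6 136. ] narrow [599.4 -72.4 136. ]
lid [array([684.4,  98.9]), array([ 642.8, -138.9]), array([ 483. , -113.2]), array([524.5, 125.5])] cen [583.675  -6.925] [np.float64(162.1), np.float64(241.4), np.float64(161.9), np.float64(242.3)] -9.29076976502171 -9.89269945976622
bar ends [array([465.8,  60.1]), array([450.8, -29.4])] [458.3   15.35]
foot [ 451.9 -271.2   12. ] tip [ 452.6 -272.5   62. ]
tray [array([470.8, 373.6]), array([493.8, 262.2]), array([397.3, 242.3]), array([375. , 351.5])] [434.225 307.4  ] [np.float64(98.3), np.float64(113.7), np.float64(98.5), np.float64(111.5)]
bigmug [755.61627661 236.8697832  105.        ] small [558.19453812 210.76304473  90.        ] mill [ 672.73135999 -197.91492972  150.        ]
```

```bash
cat >> h.py <<'E'
def plan(target,psi=None,n=None,step=35.):
    s=telemetry.sense(); q=s['orientation']; r=R.from_quat([q[1],q[2],q[3],q[0]])
    d=r.inv().apply(np.array(target,float)-s['eef_pos'])
    x=r.as_matrix()[:,0]; p=np.degrees(np.arctan2(x[1],x[0]))
    n=n or int(np.ceil(np.linalg.norm(d)/step))
    print('pos',s['eef_pos'].round(1),'psi',p.round(1),'tilt',r.as_matrix()[:,2].round(3),'w',round(s['width'],1),'t',s['clock'],'F',s['contact_force'].round(1))
    print('tool d mm',d.round(1),'units total',(d/50).round(3),'n',n,'per row',(d/50/n).round(4))
    if psi is not None: print('turn rz total units',-np.radians(psi-p)/.12)
E
python3 - <<'E'
from h import *
plan([580,50,215],step=45)
E
```

```text
pos [ 184.8 -517.6  230.4] psi 19.6 tilt [-0.     0.002 -1.   ] w 85.6 t 0.15 F [-0.3 -0.2  0.1]
tool d mm [ 563.  -401.7   16.2] units total [11.26  -8.035  0.324] n 16 per row [ 0.7038 -0.5022  0.0202]
```

Call:
step_arm(offset=[[0.7,-0.5,0],[0.7,-0.5,0],[0.7,-0.5,0],[0.7,-0.5,0],[0.7,-0.5,0],[0.7,-0.5,0],[0.7,-0.5,0],[0.7,-0.5,0],[0.7,-0.5,0],[0.7,-0.5,0]], dr=[[0,0,0],[0,0,0],[0,0,0],[0,0,0],[0,0,0],[0,0,0],[0,0,0],[0,0,0],[0,0,0],[0,0,0]])

```text
clock: 1.15
eef_pos: [431.0, -163.2, 231.1]
orientation: [0.0, 0.985, 0.171, -0.0]
contact_force: [0.7, -1.0, 0.7]
width: 85.1
```

```bash
python3 - <<'E'
from h import *
plan([580,50,215],step=45)
E
```

```text
pos [ 431.  -163.2  231.1] psi 19.6 tilt [-0. -0. -1.] w 85.1 t 1.15 F [ 0.7 -1.   0.7]
tool d mm [ 212.  -150.8   16.1] units total [ 4.24  -3.015  0.321] n 6 per row [ 0.7066 -0.5026  0.0536]
```

Call:
step_arm(offset=[[0.7,-0.5,0.05],[0.7,-0.5,0.05],[0.7,-0.5,0.05],[0.7,-0.5,0.05],[0.7,-0.5,0.05],[0.7,-0.5,0.05],[0,0,0],[0,0,0]], dr=[[0,0,0],[0,0,0],[0,0,0],[0,0,0],[0,0,0],[0,0,0],[0,0,0],[0,0,0]])

```text
clock: 1.95
eef_pos: [577.7, 47.6, 215.2]
orientation: [0.0, 0.985, 0.172, -0.001]
contact_force: [-1.3, 0.3, 0.1]
width: 85.5
```

```bash
python3 - <<'E'
from h import *
plan([585.5,51.6,105])
c=cal('wrist');im=cams.camera('wrist');cv2.imwrite('pics/w1.png',im)
for p in [(585.5,51.6,136),(599.4,-72.4,136)]: print(proj(c,p))
E
```

```text
pos [577.7  47.6 215.2] psi 19.8 tilt [-0.002 -0.001 -1.   ] w 85.5 t 1.95 F [-1.3  0.3  0.1]
tool d mm [  9.   -1.  110.1] units total [ 0.18  -0.021  2.203] n 4 per row [ 0.0449 -0.0052  0.5507]
(np.float64(274.18694995296516), np.float64(205.29593804546204))
(np.float64(459.7770815594369), np.float64(247.6549867042874))
```

View pics/w1.png

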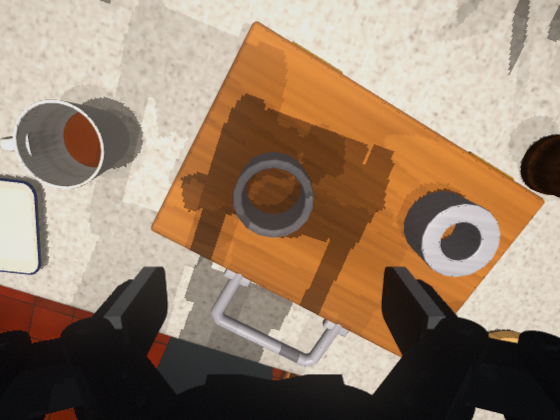

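```bash
python3 - <<'E'
from h import *
im=cv2.imread('pics/w1.png')
cv2.imwrite('pics/w1c.png',np.hstack([cv2.resize(im[140:250,215:330],None,fx=3.4,fy=3.4),cv2.resize(im[180:290,395:510],None,fx=3.4,fy=3.4)]))
c=cal('wrist')
for u,v in [(273,195),(460,240)]: print(ray(c,u,v,136).round(1))
# lid corners and bar
for u,v in [(257,22),(543,200),(152,229)]: print('lid',ray(c,u,v,100).round(1))
E
```

```text
[591.3  53.6 136. ]
[603.8 -71.3 136. ]
lid [687.4  98.8 100. ]
lid [ 645.9 -137.2  100. ]
lid [527.6 127.3 100. ]
```

View pics/w1c.png

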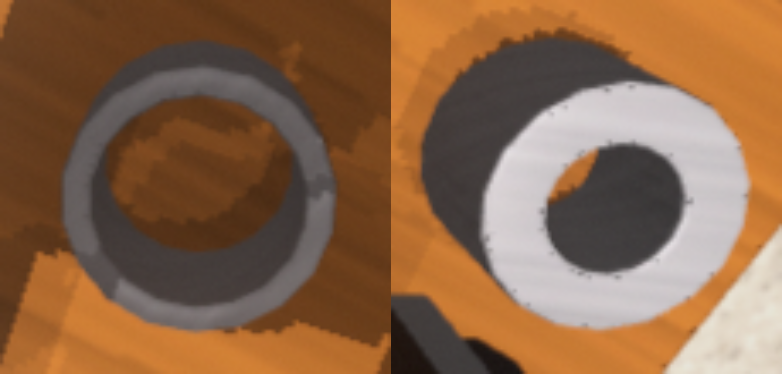

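```bash
python3 - <<'E'
from h import *
plan([587.5,52.3,105])
E
```

```text
pos [577.5  46.8 215.7] psi 19.7 tilt [-0.001 -0.001 -1.   ] w 85.3 t 2.0 F [-0.6  0.4  1. ]
tool d mm [ 11.5  -1.8 110.7] units total [ 0.23  -0.036  2.213] n 4 per row [ 0.0574 -0.0091  0.5533]
```

Call:
step_arm(offset=[[0.12,-0.02,0.4],[0.11,-0.02,0.5],[0,0,0.5],[0,0,0.4],[0,0,0.25],[0,0,0.16],[0,0,0],[0,0,0]], dr=[[0,0,0],[0,0,0],[0,0,0],[0,0,0],[0,0,0],[0,0,0],[0,0,0],[0,0,0]])

```text
clock: 2.8
eef_pos: [588.5, 52.3, 106.9]
orientation: [0.0, 0.985, 0.17, 0.001]
contact_force: [-0.5, 0.3, -0.2]
width: 85.6
```

Call:
step_arm(offset=[[0,0,0],[0,0,0],[0,0,0],[0,0,0],[0,0,0],[0,0,0],[0,0,0],[0,0,0]], dr=[[0,0,0],[0,0,0],[0,0,0],[0,0,0],[0,0,0],[0,0,0],[0,0,0],[0,0,0]], grip=0.4, force=40)

```text
clock: 3.6
eef_pos: [588.8, 52.7, 107.2]
orientation: [0.0, 0.985, 0.171, 0.001]
contact_force: [-0.1, 0.4, 6.2]
width: 51.3
```

Call:
step_arm(offset=[[0,0,-0.2],[0,0,-0.4],[0,0,-0.5],[0,0,-0.5],[0,0,-0.3],[0,0,-0.1],[0,0,0]], dr=[[0,0,0],[0,0,0],[0,0,0],[0,0,0],[0,0,0],[0,0,0],[0,0,0]], grip=0.4)

```text
clock: 4.3
eef_pos: [588.1, 52.7, 206.0]
orientation: [0.0, 0.985, 0.171, 0.0]
contact_force: [0.6, 0.3, -1.0]
width: 51.4
```

```bash
python3 - <<'E'
from h import *
plan([452,-272,140])
c=cal('wrist');im=cams.camera('wrist');cv2.imwrite('pics/w2.png',im)
E
```

```text
pos [588.1  52.7 206. ] psi 19.6 tilt [ 0.001 -0.    -1.   ] w 51.4 t 4.3 F [ 0.6  0.3 -1. ]
tool d mm [-237.4  260.    66. ] units total [-4.748  5.201  1.319] n 11 per row [-0.4316  0.4728  0.1199]
```

View pics/w2.png

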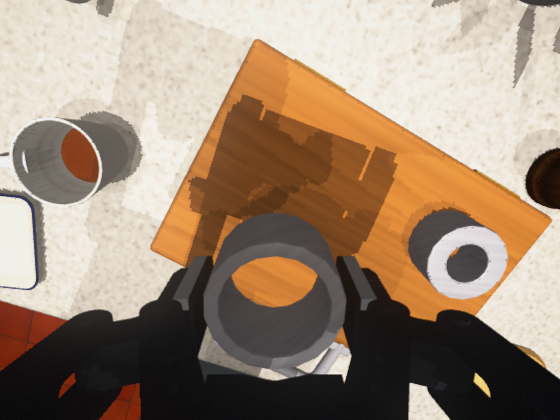

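```bash
python3 - <<'E'
from h import *
c=cal('wrist'); print(ray(c,275,304,234.8), telemetry.sense()['eef_pos'])
plan([452,-272,150])
E
```

```text
[590.87446769  54.77271063 234.8       ] [587.59488088  52.67503828 204.82173663]
pos [587.6  52.7 204.8] psi 19.6 tilt [-0.002 -0.    -1.   ] w 50.7 t 4.35 F [-1.1 -0.1 -0.8]
tool d mm [-236.7  260.2   55.1] units total [-4.735  5.205  1.101] n 11 per row [-0.4304  0.4732  0.1001]
```

Call:
step_arm(offset=[[-0.25,0.3,0],[-0.45,0.5,0],[-0.5,0.55,0],[-0.5,0.55,0],[-0.5,0.55,0],[-0.5,0.55,0],[-0.5,0.55,0.1],[-0.5,0.55,0.2],[-0.5,0.5,0.3],[-0.35,0.4,0.3],[-0.2,0.2,0.22],[0,0,0]], dr=[[0,0,0],[0,0,0],[0,0,0],[0,0,0],[0,0,0],[0,0,0],[0,0,0],[0,0,0],[0,0,0],[0,0,0],[0,0,0],[0,0,0]])

```text
clock: 5.55
eef_pos: [449.5, -272.0, 146.3]
orientation: [-0.002, 0.986, 0.169, -0.002]
contact_force: [0.0, 0.8, -1.2]
width: 51.4
```

```bash
python3 - <<'E'
from h import *
plan([452,-272,100])
im=cams.camera('wrist');cv2.imwrite('pics/w3.png',im)
c=cal('wrist');print(proj(c,(452.3,-271.8,62)),proj(c,(452.3,-271.8,12)))
im=cams.camera('top');cv2.imwrite('pics/t3.png',im)
E
```

```text
pos [ 449.5 -272.   146.3] psi 19.5 tilt [-0.005  0.004 -1.   ] w 51.4 t 5.55 F [ 0.   0.8 -1.2]
tool d mm [ 2.5  1.1 46.2] units total [0.05  0.022 0.925] n 2 per row [0.025  0.011  0.4625]
(np.float64(277.75596275068193), np.float64(213.61898530919254)) (np.float64(277.3503797419086), np.float64(195.0975296477402))
```

View pics/w3.png

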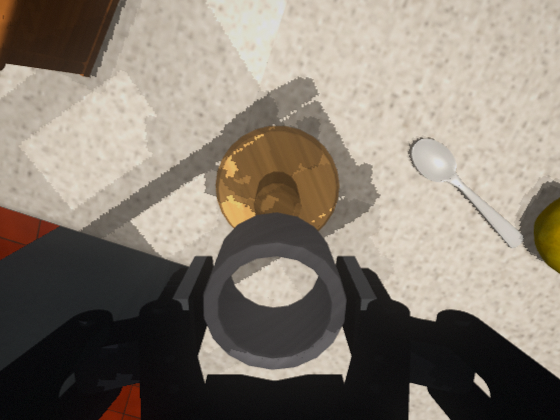

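```bash
python3 - <<'E'
from h import *
im=cv2.imread('pics/t3.png'); cv2.imwrite('pics/t3c.png',cv2.resize(im[180:320,330:500],None,fx=4.2,fy=4.2,interpolation=cv2.INTER_CUBIC))
E
```

```text
(no output)
```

View pics/t3c.png

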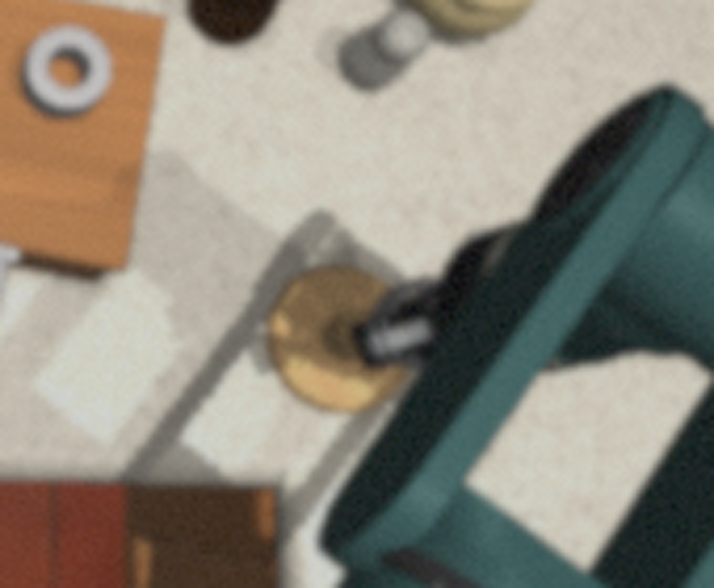

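Call:
step_arm(offset=[[0,0,-0.4],[0,0,-0.6],[0,0,-0.7],[0,0,-0.5],[0,0,-0.3],[0,0,0],[0,0,0]], dr=[[0,0,0],[0,0,0],[0,0,0],[0,0,0],[0,0,0],[0,0,0],[0,0,0]])

```text
clock: 6.35
eef_pos: [451.9, -271.2, 274.1]
orientation: [-0.0, 0.985, 0.171, -0.0]
contact_force: [-0.5, -0.0, -1.4]
width: 51.4
```

```bash
python3 - <<'E'
from h import *
plan([452,-272,100])
c=cal('wrist');im=cams.camera('wrist');cv2.imwrite('pics/w4.png',im)
import pickle; pickle.dump(c,open('c4.pkl','wb'))
E
```

```text
pos [ 451.9 -271.2  274.1] psi 19.7 tilt [-0.001  0.001 -1.   ] w 51.4 t 6.35 F [-0.5 -0.  -1.4]
tool d mm [-1.000e-01  9.000e-01  1.741e+02] units total [-2.000e-03  1.700e-02  3.482e+00] n 5 per row [-4.000e-04  3.500e-03  6.964e-01]
```

View pics/w4.png

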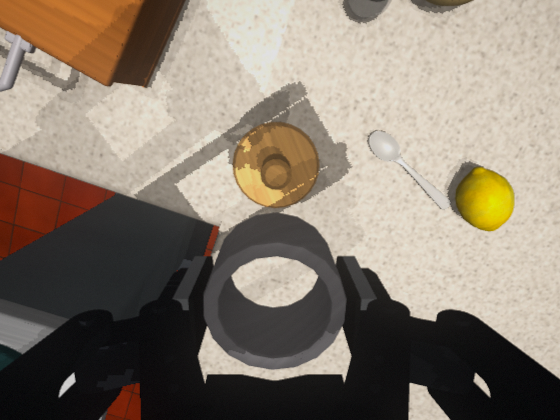

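```bash
python3 - <<'E'
from h import *
import pickle; c=pickle.load(open('c4.pkl','rb'))
for p in [(276,165)]: print('foot c',ray(c,*p,12).round(1))
for p in [(276,172)]: print('tip c',ray(c,*p,62).round(1))
print('ring',ray(c,275,304,274.1+28.8), ray(c,275.5,265,274.1-7.2) )
cv2.imwrite('pics/w4c.png',cv2.resize(cv2.imread('pics/w4.png')[110:220,220:335],None,fx=5,fy=5,interpolation=cv2.INTER_CUBIC))
cv2.imwrite('pics/w4d.png',cv2.resize(cv2.imread('pics/w4.png')[205:380,190:360],None,fx=3.4,fy=3.4,interpolation=cv2.INTER_CUBIC)*2)
E
```

```text
foot c [ 456.6 -270.6   12. ]
tip c [ 457.7 -269.9   62. ]
ring [ 454.44547273 -269.42512857  302.9       ] [ 452.84052372 -270.32913575  266.9       ]
```

View pics/w4c.png

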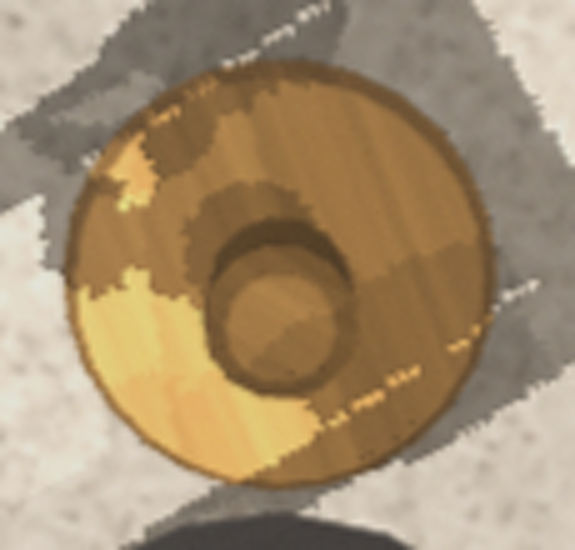

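View pics/w4d.png

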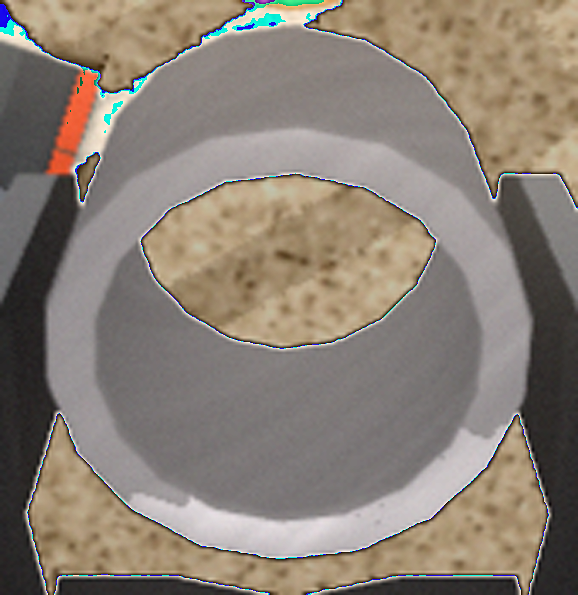

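```bash
python3 - <<'E'
from h import *
import pickle; c=pickle.load(open('c4.pkl','rb'))
print('foot',ray(c,276.2,165,12).round(1),'tip',ray(c,276.6,174.7,62).round(1),'ring top',ray(c,275,305.5,302.9).round(1))
# w3 via approximating camera as c4 shifted by TCP delta (same orientation) 
c3=dict(c); c3['eye']=np.array(c['eye'])+np.array([449.5-451.9,-272+271.2,146.3-274.1])
print('w3 foot',ray(c3,278,186,12).round(1),'tip',ray(c3,277.5,204,62).round(1))
plan([452,-272,100])
E
```

```text
foot [ 456.7 -270.8   12. ] tip [ 455.3 -271.4   62. ] ring top [ 453.9 -269.6  302.9]
w3 foot [ 458.7 -270.7   12. ] tip [ 457.7 -270.2   62. ]
pos [ 451.5 -271.2  273.1] psi 19.7 tilt [-0.002  0.002 -1.   ] w 51.1 t 6.4 F [-0.5 -0.5 -1. ]
tool d mm [  0.5   1.3 173.1] units total [0.009 0.027 3.463] n 5 per row [0.0018 0.0054 0.6925]
```

Call:
step_arm(offset=[[0.03,0.03,0.5],[0.02,0.02,0.7],[0,0,0.8],[0,0,0.8],[0,0,0.6],[0,0,0.3],[0,0,0.15],[0,0,0],[0,0,0]], dr=[[0,0,0],[0,0,0],[0,0,0],[0,0,0],[0,0,0],[0,0,0],[0,0,0],[0,0,0],[0,0,0]])

```text
clock: 7.3
eef_pos: [455.2, -273.7, 82.7]
orientation: [0.0, 0.985, 0.171, 0.0]
contact_force: [-0.3, -0.1, -0.5]
width: 51.1
```

```bash
python3 - <<'E'
from h import *
plan([453.5,-272.3,20])
im=cams.camera('wrist');cv2.imwrite('pics/w5.png',im)
E
```

```text
pos [ 455.2 -273.7   82.7] psi 19.6 tilt [ 0. -0. -1.] w 51.1 t 7.3 F [-0.3 -0.1 -0.5]
tool d mm [-1.1 -1.9 62.7] units total [-0.022 -0.038  1.254] n 2 per row [-0.0111 -0.0192  0.6272]
```

View pics/w5.png

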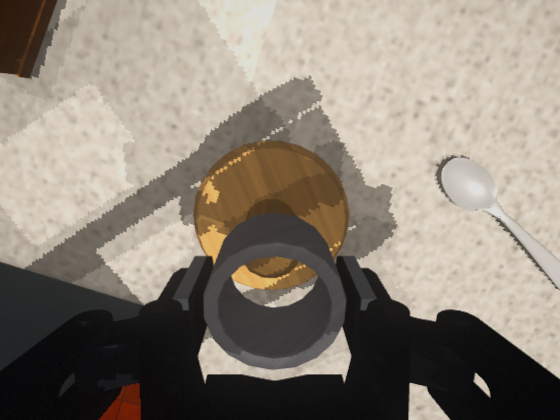

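Call:
step_arm(offset=[[-0.015,-0.03,0.2],[0,0,0.2],[0,0,0.1],[0,0,0.1],[0,0,0],[0,0,0]], dr=[[0,0,0],[0,0,0],[0,0,0],[0,0,0],[0,0,0],[0,0,0]])

```text
clock: 7.95
eef_pos: [453.7, -272.4, 52.2]
orientation: [-0.0, 0.985, 0.171, -0.0]
contact_force: [0.8, 0.1, -0.9]
width: 51.5
```

```bash
python3 - <<'E'
from h import *
plan([454,-272.5,20])
im=cams.camera('wrist');cv2.imwrite('pics/w6.png',im[180:400,150:400])
E
```

```text
pos [ 453.7 -272.4   52.2] psi 19.6 tilt [-0.  0. -1.] w 51.5 t 7.95 F [ 0.8  0.1 -0.9]
tool d mm [ 0.3  0.2 32.2] units total [0.005 0.004 0.644] n 1 per row [0.0052 0.0039 0.6443]
```

View pics/w6.png

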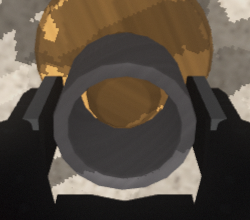

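Call:
step_arm(offset=[[0,0,0.2],[0,0,0.2],[0,0,0.15],[0,0,0.08],[0,0,0],[0,0,0]], dr=[[0,0,0],[0,0,0],[0,0,0],[0,0,0],[0,0,0],[0,0,0]])

```text
clock: 8.6
eef_pos: [453.8, -272.4, 20.7]
orientation: [0.0, 0.985, 0.171, 0.0]
contact_force: [0.3, -1.0, -1.5]
width: 51.5
```

Next I open the gripper, rise, and check.

Call:
step_arm(offset=[[0,0,0],[0,0,0],[0,0,0],[0,0,0]], dr=[[0,0,0],[0,0,0],[0,0,0],[0,0,0]], grip=0.85)

```text
clock: 9.0
eef_pos: [453.8, -272.5, 21.0]
orientation: [0.0, 0.985, 0.171, 0.0]
contact_force: [0.1, -0.0, 1.2]
width: 73.0
```

Call:
step_arm(offset=[[0,0,-0.2],[0,0,-0.5],[0,0,-0.8],[0,0,-0.8],[0,0,-0.8],[0,0,-0.6],[0,0,-0.2],[0,0,0]], dr=[[0,0,0],[0,0,0],[0,0,0],[0,0,0],[0,0,0],[0,0,0],[0,0,0],[0,0,0]], grip=1)

```text
clock: 9.8
eef_pos: [454.4, -272.9, 218.0]
orientation: [0.002, 0.985, 0.171, 0.002]
contact_force: [-0.3, -0.7, -0.2]
width: 85.3
```

```bash
python3 - <<'E'
from h import *
plan([602,-72,215])
im=cams.camera('wrist');cv2.imwrite('pics/w7.png',im)
E
```

```text
pos [ 454.4 -272.9  218. ] psi 19.6 tilt [ 0.004 -0.003 -1.   ] w 85.3 t 9.8 F [-0.3 -0.7 -0.2]
tool d mm [ 206.5 -139.6    3. ] units total [ 4.131 -2.792  0.06 ] n 8 per row [ 0.5163 -0.349   0.0075]
```

View pics/w7.png

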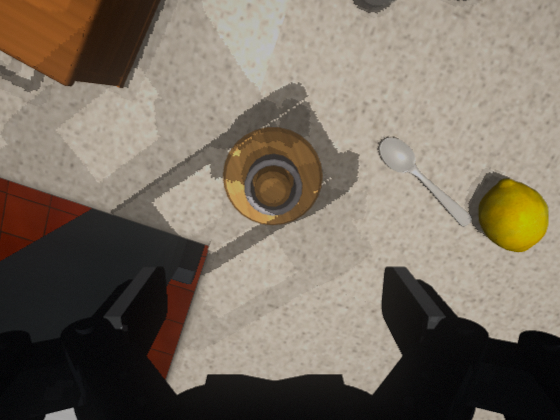

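The wide ring is down round the post at (272,185). Next is the narrow ring.

Call:
step_arm(offset=[[0.4,-0.3,0],[0.6,-0.4,0],[0.65,-0.45,0],[0.65,-0.45,0],[0.65,-0.45,0],[0.6,-0.4,0],[0.4,-0.24,0],[0.18,-0.1,0],[0,0,0],[0,0,0]], dr=[[0,0,0],[0,0,0],[0,0,0],[0,0,0],[0,0,0],[0,0,0],[0,0,0],[0,0,0],[0,0,0],[0,0,0]])

```text
clock: 10.85
eef_pos: [600.4, -72.3, 214.4]
orientation: [-0.0, 0.985, 0.17, -0.001]
contact_force: [0.0, 0.3, -0.0]
width: 85.2
```

```bash
python3 - <<'E'
from h import *
plan([602,-72,105])
c=cal('wrist');im=cams.camera('wrist');cv2.imwrite('pics/w8.png',im); print(proj(c,(602,-72,136)),proj(c,(606,-72,136)))
E
```

```text
pos [600.4 -72.3 214.4] psi 19.6 tilt [-0.003 -0.    -1.   ] w 85.2 t 10.85 F [ 0.   0.3 -0. ]
tool d mm [  1.9   0.3 109.4] units total [0.038 0.007 2.188] n 4 per row [0.0096 0.0017 0.547 ]
(np.float64(276.30679089961893), np.float64(216.32265756564578)) (np.float64(278.4375182378218), np.float64(210.63711636708584))
```

View pics/w8.png

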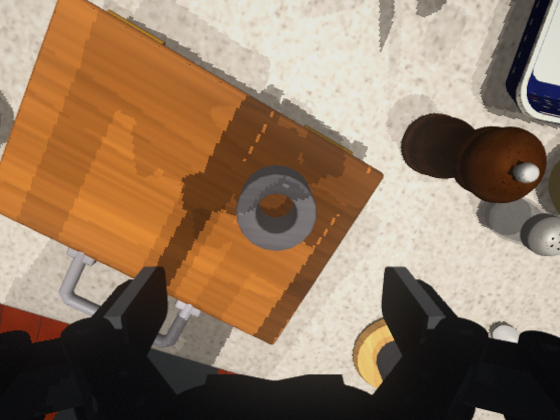

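Call:
step_arm(offset=[[0.06,0,0.4],[0,0,0.5],[0,0,0.5],[0,0,0.4],[0,0,0.25],[0,0,0.1],[0,0,0],[0,0,0]], dr=[[0,0,0],[0,0,0],[0,0,0],[0,0,0],[0,0,0],[0,0,0],[0,0,0],[0,0,0]])

```text
clock: 11.7
eef_pos: [604.8, -71.0, 109.7]
orientation: [0.001, 0.985, 0.17, 0.001]
contact_force: [0.5, 0.6, -0.3]
width: 85.4
```

Call:
step_arm(offset=[[0,0,0],[0,0,0],[0,0,0],[0,0,0],[0,0,0],[0,0,0],[0,0,0],[0,0,0]], dr=[[0,0,0],[0,0,0],[0,0,0],[0,0,0],[0,0,0],[0,0,0],[0,0,0],[0,0,0]], grip=0.4, force=40)

```text
clock: 12.5
eef_pos: [604.9, -70.7, 109.7]
orientation: [0.0, 0.985, 0.171, 0.001]
contact_force: [-0.5, 0.4, 6.0]
width: 50.8
```

Call:
step_arm(offset=[[0,0,-0.2],[0,0,-0.4],[0,0,-0.5],[0,0,-0.5],[0,0,-0.4],[0,0,-0.1],[0,0,0]], dr=[[0,0,0],[0,0,0],[0,0,0],[0,0,0],[0,0,0],[0,0,0],[0,0,0]])

```text
clock: 13.2
eef_pos: [604.3, -70.6, 213.8]
orientation: [0.0, 0.985, 0.171, 0.0]
contact_force: [0.1, 0.1, -0.9]
width: 50.5
```

```bash
python3 - <<'E'
from h import *
plan([436,307,150],psi=13)
E
```

```text
pos [604.3 -70.6 213.8] psi 19.6 tilt [ 0.001 -0.    -1.   ] w 50.5 t 13.2 F [ 0.1  0.1 -0.9]
tool d mm [ -31.6 -412.2   63.6] units total [-0.633 -8.245  1.271] n 12 per row [-0.0527 -0.6871  0.1059]
turn rz total units 0.9662407271083306
```

Call:
step_arm(offset=[[-0.05,-0.4,0],[-0.05,-0.7,0],[-0.05,-0.85,0],[-0.06,-0.85,0],[-0.06,-0.85,0],[-0.06,-0.85,0],[-0.06,-0.85,0],[-0.06,-0.85,0],[-0.06,-0.85,0],[-0.06,-0.7,0],[-0.06,-0.45,0],[0,0,0]], dr=[[0,0,0],[0,0,0],[0,0,0],[0,0,0],[0,0,0],[0,0,0],[0,0,0],[0,0,0],[0,0,0],[0,0,0],[0,0,0.9],[0,0,0]])

```text
clock: 14.4
eef_pos: [433.4, 307.4, 211.2]
orientation: [0.0, 0.993, 0.119, -0.002]
contact_force: [0.7, -0.9, -0.0]
width: 50.8
```

```bash
python3 - <<'E'
from h import *
plan([436,307,150],psi=13)
c=cal('wrist');im=cams.camera('wrist');cv2.imwrite('pics/w9.png',im)
E
```

```text
pos [433.4 307.4 211.2] psi 13.7 tilt [-0.004 -0.001 -1.   ] w 50.8 t 14.4 F [ 0.7 -0.9 -0. ]
tool d mm [ 2.7  1.  61.1] units total [0.055 0.021 1.223] n 2 per row [0.0274 0.0104 0.6114]
turn rz total units 0.10355217948642503
```

View pics/w9.png

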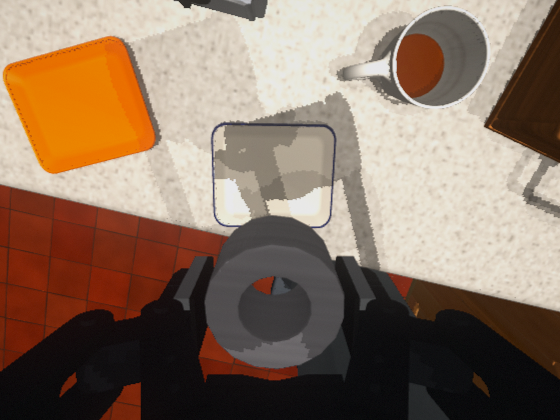

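```bash
python3 - <<'E'
from h import *
c=cal('wrist')
print('tray',ray(c,273,174.5,12).round(1),'ring',ray(c,274,305,telemetry.sense()['eef_pos'][2]-9.7+36).round(1))
plan([437,307,20])
E
```

```text
tray [439. 309.  12.] ring [435.2 307.4 237.7]
pos [434.5 305.9 211.4] psi 13.7 tilt [-0.003 -0.002 -1.   ] w 50.5 t 14.45 F [ 0.4 -0.2  0.1]
tool d mm [  3.4  -0.7 191.4] units total [ 0.067 -0.014  3.828] n 6 per row [ 0.0112 -0.0024  0.6379]
```

Call:
step_arm(offset=[[0.04,0,0.4],[0.03,0,0.7],[0,0,0.8],[0,0,0.8],[0,0,0.5],[0,0,0.3],[0,0,0.15],[0,0,0.1],[0,0,0],[0,0,0]], dr=[[0,0,0],[0,0,0],[0,0,0],[0,0,0],[0,0,0],[0,0,0],[0,0,0],[0,0,0],[0,0,0],[0,0,0]])

```text
clock: 15.45
eef_pos: [440.8, 305.9, 26.8]
orientation: [-0.0, 0.993, 0.117, 0.001]
contact_force: [-0.1, 0.1, -0.7]
width: 50.8
```

```bash
python3 - <<'E'
from h import *
plan([437.5,307,16.5])
E
```

```text
pos [440.8 305.9  26.8] psi 13.4 tilt [ 0.002  0.001 -1.   ] w 50.8 t 15.45 F [-0.1  0.1 -0.7]
tool d mm [-3.  -1.8 10.3] units total [-0.06  -0.036  0.206] n 1 per row [-0.0599 -0.036   0.2061]
```

Call:
step_arm(offset=[[-0.05,-0.03,0.1],[0,0,0.06],[0,0,0.04],[0,0,0],[0,0,0]], dr=[[0,0,0],[0,0,0],[0,0,0],[0,0,0],[0,0,0]])

```text
clock: 15.95
eef_pos: [437.3, 306.8, 15.8]
orientation: [-0.0, 0.993, 0.117, 0.0]
contact_force: [-0.8, -0.1, -0.5]
width: 50.6
```

```bash
python3 - <<'E'
from h import *
plan([437.5,307,16])
im=cams.camera('wrist');cv2.imwrite('pics/w10.png',im)
E
```

```text
pos [437.3 306.8  15.8] psi 13.5 tilt [ 0.  0. -1.] w 50.6 t 15.95 F [-0.8 -0.1 -0.5]
tool d mm [ 0.3 -0.2 -0.2] units total [ 0.005 -0.004 -0.004] n 1 per row [ 0.0053 -0.0036 -0.0038]
```

View pics/w10.png

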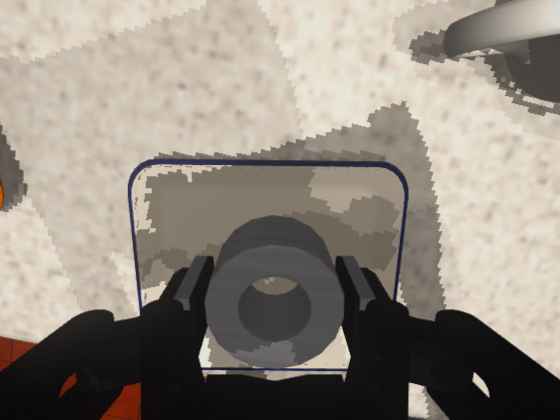

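The ring is over the middle of the tray floor, so I release it.

Call:
step_arm(offset=[[0,0,0.01],[0,0,0],[0,0,0]], dr=[[0,0,0],[0,0,0],[0,0,0]])

```text
clock: 16.3
eef_pos: [437.3, 306.8, 15.8]
orientation: [-0.0, 0.993, 0.117, 0.0]
contact_force: [-2.0, -0.8, 3.8]
width: 50.8
```

Call:
step_arm(offset=[[0,0,0],[0,0,0],[0,0,0],[0,0,0]], dr=[[0,0,0],[0,0,0],[0,0,0],[0,0,0]], grip=0.8)

```text
clock: 16.7
eef_pos: [437.2, 306.6, 15.0]
orientation: [0.0, 0.993, 0.117, -0.0]
contact_force: [-0.4, -0.3, 0.1]
width: 68.2
```

Call:
step_arm(offset=[[0,0,-0.1],[0,0,-0.4],[0,0,-0.8],[0,0,-0.9],[0,0,-0.9],[0,0,-0.6],[0,0,-0.2],[0,0,0]], dr=[[0,0,0],[0,0,0],[0,0,0],[0,0,0],[0,0,0],[0,0,0],[0,0,0],[0,0,0]])

```text
clock: 17.5
eef_pos: [438.0, 307.1, 212.0]
orientation: [-0.001, 0.993, 0.117, 0.002]
contact_force: [-0.1, 0.5, 0.3]
width: 68.8
```

```bash
python3 - <<'E'
from h import *
plan([459,14.8,190],psi=80.4)
im=cams.camera('wrist');cv2.imwrite('pics/w11.png',im)
E
```

```text
pos [438.  307.1 212. ] psi 13.5 tilt [ 0.003  0.002 -1.   ] w 68.8 t 17.5 F [-0.1  0.5  0.3]
tool d mm [-47.6 289.2  21.6] units total [-0.952  5.783  0.431] n 9 per row [-0.1058  0.6426  0.0479]
turn rz total units -9.737307390246539
```

View pics/w11.png

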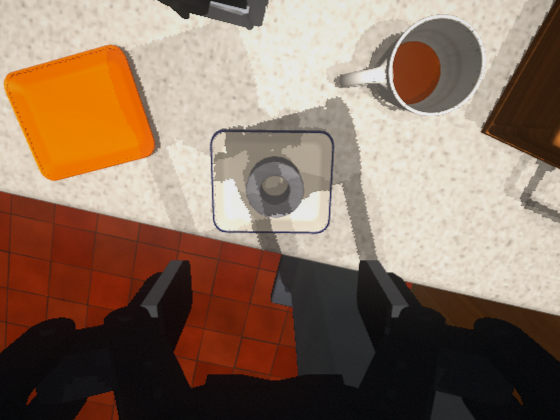

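Call:
step_arm(offset=[[-0.1,0.4,0],[-0.1,0.6,0],[-0.1,0.75,0],[-0.15,0.8,0],[-0.15,0.8,0],[-0.1,0.8,0],[-0.1,0.75,0],[-0.1,0.5,0],[-0.05,0.35,0.2],[0,0,0.2]], dr=[[0,0,0],[0,0,0],[0,0,0],[0,0,0],[0,0,0],[0,0,0],[0,0,0],[0,0,0],[0,0,0],[0,0,0]], grip=0.45)

```text
clock: 18.55
eef_pos: [456.8, 14.2, 187.0]
orientation: [-0.0, 0.993, 0.115, -0.002]
contact_force: [-0.2, 0.8, -0.2]
width: 38.4
```

Call:
step_arm(offset=[[0,0,0],[0,0,0],[0,0,0],[0,0,0],[0,0,0],[0,0,0],[0,0,0],[0,0,0],[0,0,0],[0,0,0],[0,0,0],[0,0,0]], dr=[[0,0,-0.6],[0,0,-1],[0,0,-1],[0,0,-1],[0,0,-1],[0,0,-1],[0,0,-1],[0,0,-1],[0,0,-1],[0,0,-0.7],[0,0,-0.4],[0,0,0]])

```text
clock: 19.75
eef_pos: [456.7, 17.0, 187.7]
orientation: [-0.002, 0.765, 0.644, -0.002]
contact_force: [0.4, 0.1, -0.1]
width: 38.5
```

```bash
python3 - <<'E'
from h import *
plan([459,14.8,150],psi=80.4)
c=cal('wrist');im=cams.camera('wrist');cv2.imwrite('pics/w12.png',im); print(proj(c,(458.5,14.5,95)))
print(telemetry.sense()['joint_positions'].round(2))
E
```

```text
pos [456.7  17.  187.7] psi 80.2 tilt [-0.005  0.001 -1.   ] w 38.5 t 19.75 F [ 0.4  0.1 -0.1]
tool d mm [-1.8  2.8 37.6] units total [-0.036  0.057  0.753] n 2 per row [-0.0181  0.0284  0.3764]
turn rz total units -0.028988612117046033
(np.float64(277.8184749678201), np.float64(216.42548754351492))
[-0.09 -0.11  1.65  0.    1.6   0.08]
```

View pics/w12.png

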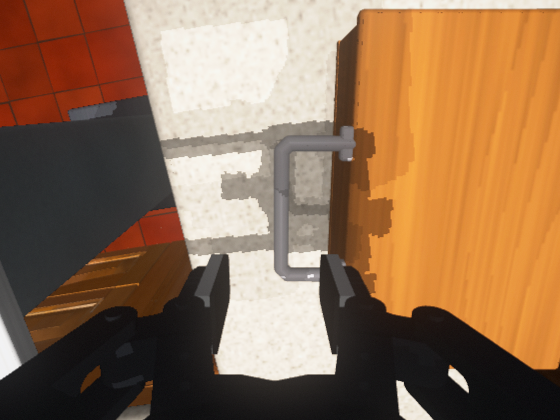

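```bash
python3 - <<'E'
from h import *
c=cal('wrist'); p=ray(c,281.3,209,95); print(p)
print('bar dir',ray(c,281.8,165,95)-ray(c,281,255,95))
plan([p[0]-.5,p[1]-.8,82],psi=80.4)
E
```

```text
[461.90723223  18.9868203   95.        ]
bar dir [11.03743696 62.35258751  0.        ]
pos [456.9  16.9 188. ] psi 80.1 tilt [-0.004  0.001 -1.   ] w 38.8 t 19.8 F [ 0.5 -0.3 -0.4]
tool d mm [  2.1   4.7 106. ] units total [0.041 0.094 2.121] n 4 per row [0.0103 0.0234 0.5302]
turn rz total units -0.03702579089983241
```

Call:
step_arm(offset=[[0.02,0.08,0.3],[0,0,0.5],[0,0,0.5],[0,0,0.4],[0,0,0.3],[0,0,0.16],[0,0,0],[0,0,0]], dr=[[0,0,0],[0,0,0],[0,0,0],[0,0,0],[0,0,0],[0,0,0],[0,0,0],[0,0,0]])

```text
clock: 20.6
eef_pos: [462.3, 16.5, 82.5]
orientation: [0.0, 0.765, 0.644, 0.0]
contact_force: [-0.5, -0.1, -0.7]
width: 38.2
```

```bash
python3 - <<'E'
from h import *
plan([460.5,18,80],psi=80.4)
im=cams.camera('wrist');cv2.imwrite('pics/w13.png',im)
E
```

```text
pos [462.3  16.5  82.5] psi 80.1 tilt [ 0. -0. -1.] w 38.2 t 20.6 F [-0.5 -0.1 -0.7]
tool d mm [ 1.2 -2.   2.5] units total [ 0.024 -0.04   0.051] n 1 per row [ 0.0243 -0.0398  0.0509]
turn rz total units -0.038081817338132457
```

View pics/w13.png

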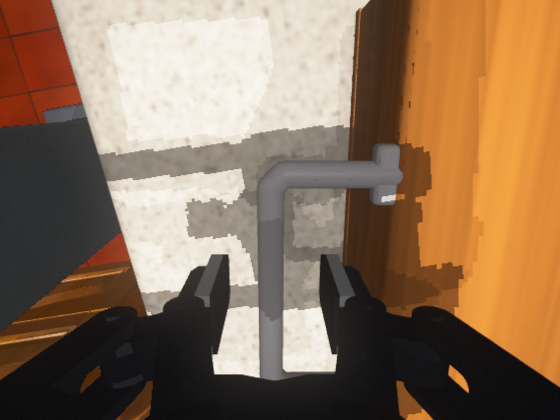

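Call:
step_arm(offset=[[0,-0.025,0.04],[0,0,0],[0,0,0]], dr=[[0,0,0],[0,0,0],[0,0,0]])

```text
clock: 20.95
eef_pos: [461.0, 16.5, 80.7]
orientation: [0.0, 0.765, 0.644, 0.0]
contact_force: [-0.2, -1.0, -0.1]
width: 38.3
```

Call:
step_arm(offset=[[0,0,0],[0,0,0],[0,0,0],[0,0,0],[0,0,0],[0,0,0],[0,0,0],[0,0,0]], dr=[[0,0,0],[0,0,0],[0,0,0],[0,0,0],[0,0,0],[0,0,0],[0,0,0],[0,0,0]], grip=0, force=60)

```text
clock: 21.75
eef_pos: [460.8, 16.5, 80.6]
orientation: [0.0, 0.765, 0.644, -0.0]
contact_force: [-2.9, 0.1, 4.3]
width: 7.7
```

```bash
python3 - <<'E'
from h import *
plan([460.5,18,80],psi=80.4)
# arc in tool: forward = -y? 
q=telemetry.sense()['orientation'];r=R.from_quat([q[1],q[2],q[3],q[0]]).as_matrix();print(r.round(2))
a0=np.arctan2(5,207); 
for d in range(0,51,5):
    a=a0+np.radians(d); print(d,(207*np.cos(a0)-207.06*np.cos(a)).round(1),(207.06*np.sin(a)-5).round(1))
E
```

```text
pos [460.8  16.5  80.6] psi 80.1 tilt [-0. -0. -1.] w 7.7 t 21.75 F [-2.9  0.1  4.3]
tool d mm [ 1.4 -0.5  0.6] units total [ 0.028 -0.011  0.011] n 1 per row [ 0.0281 -0.0106  0.0114]
turn rz total units -0.03644861845917433
[[ 0.17  0.99 -0.  ]
 [ 0.99 -0.17 -0.  ]
 [-0.   -0.   -1.  ]]
0 -0.1 -0.0
5 1.2 18.0
10 4.0 35.9
15 8.3 53.4
20 14.1 70.5
25 21.4 87.0
30 30.2 102.8
35 40.2 117.8
40 51.6 131.9
45 64.1 144.9
50 77.7 156.8
```

Call:
step_arm(offset=[[0,0.008,-0.12],[0,0.016,-0.24],[0,0.025,-0.18],[0,0.031,-0.18],[0,0.04,-0.175],[0,0.046,-0.175],[0,0.055,-0.17],[0,0.061,-0.17],[0,0,0],[0,0,0]], dr=[[0,0,0],[0,0,0],[0,0,0],[0,0,0],[0,0,0],[0,0,0],[0,0,0],[0,0,0],[0,0,0],[0,0,0]])

```text
clock: 22.75
eef_pos: [474.0, 14.2, 150.7]
orientation: [-0.001, 0.765, 0.644, -0.001]
contact_force: [-5.1, 1.0, -0.5]
width: 7.9
```

```bash
python3 - <<'E'
from h import *
a=np.radians(-9.7); d=np.array([np.cos(a),np.sin(a)])
s0=np.array([460.8,16.5]); 
def t(deg):
    b=np.arctan2(5,207)+np.radians(deg); u=207-207.06*np.cos(b); return [*(s0+d*u),80.6+207.06*np.sin(b)-5]
plan(t(20)); plan(t(35)); plan(t(50))
cv2.imwrite('pics/w14.png',cams.camera('wrist')); cv2.imwrite('pics/s14.png',cams.camera('scene'))
E
```

```text
pos [474.   14.2 150.7] psi 80.1 tilt [-0.002  0.    -1.   ] w 7.9 t 22.75 F [-5.1  1.  -0.5]
tool d mm [ 0.   0.8 -0.4] units total [ 0.001  0.016 -0.008] n 1 per row [ 0.0006  0.0156 -0.0085]
pos [474.   14.2 150.7] psi 80.1 tilt [-0.002  0.    -1.   ] w 7.9 t 22.75 F [-5.1  1.  -0.5]
tool d mm [  0.1  26.8 -47.8] units total [ 0.002  0.536 -0.956] n 2 per row [ 0.0009  0.268  -0.478 ]
pos [474.   14.2 150.7] psi 80.1 tilt [-0.002  0.    -1.   ] w 7.9 t 22.75 F [-5.1  1.  -0.5]
tool d mm [  0.2  64.2 -86.8] units total [ 0.004  1.284 -1.737] n 4 per row [ 0.0009  0.321  -0.4342]
```

View pics/w14.png

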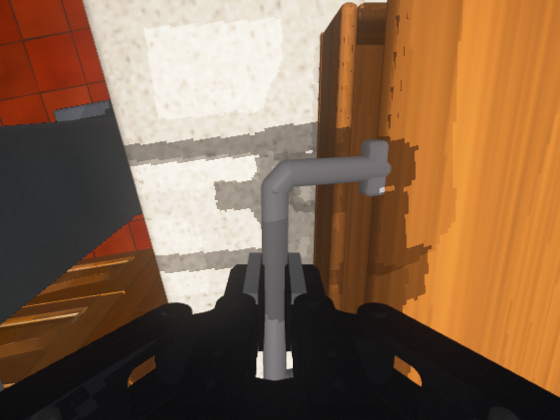

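View pics/s14.png

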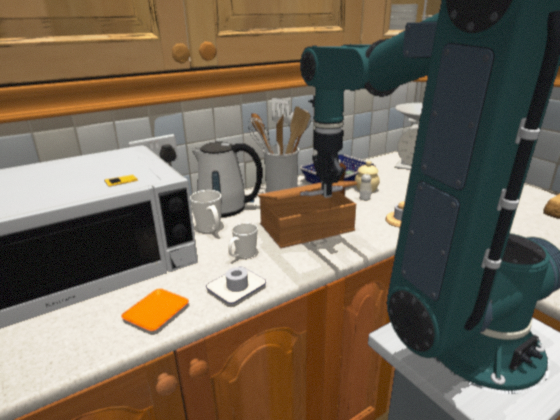

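The lid is following at about 20°, with the bar between the pads. I continue along the arc.

Call:
step_arm(offset=[[0,0.07,-0.165],[0,0.077,-0.165],[0,0.085,-0.16],[0,0.09,-0.155],[0,0.1,-0.15],[0,0.105,-0.15],[0,0.112,-0.143],[0,0.116,-0.14],[0,0.06,-0.065],[0,0,0],[0,0,0]], dr=[[0,0,0],[0,0,0],[0,0,0],[0,0,0],[0,0,0],[0,0,0],[0,0,0],[0,0,0],[0,0,0],[0,0,0],[0,0,0]])

```text
clock: 23.95
eef_pos: [514.5, 7.3, 218.8]
orientation: [0.0, 0.765, 0.644, 0.0]
contact_force: [-12.0, 1.3, 8.5]
width: 7.6
```

```bash
python3 - <<'E'
from h import *
a=np.radians(-9.7); d=np.array([np.cos(a),np.sin(a)])
s0=np.array([460.8,16.5]); 
def t(deg):
    b=np.arctan2(5,207)+np.radians(deg); u=207-207.06*np.cos(b); return [*(s0+d*u),80.6+207.06*np.sin(b)-5]
plan(t(42)); plan(t(50))
E
```

```text
pos [514.5   7.3 218.8] psi 80.2 tilt [ 0.001 -0.    -1.   ] w 7.6 t 23.95 F [-12.    1.3   8.5]
tool d mm [0.1 2.1 1. ] units total [0.002 0.041 0.019] n 1 per row [0.0016 0.0414 0.0192]
pos [514.5   7.3 218.8] psi 80.2 tilt [ 0.001 -0.    -1.   ] w 7.6 t 23.95 F [-12.    1.3   8.5]
tool d mm [  0.1  23.3 -18.6] units total [ 0.003  0.467 -0.372] n 1 per row [ 0.0027  0.4669 -0.3716]
```

Call:
step_arm(offset=[[0,0.08,-0.1],[0,0.11,-0.11],[0,0.12,-0.1],[0,0.08,-0.07],[0,0,0],[0,0,0],[0,0,0]], dr=[[0,0,0],[0,0,0],[0,0,0],[0,0,0],[0,0,0],[0,0,0],[0,0,0]])

```text
clock: 24.65
eef_pos: [534.0, 3.8, 238.3]
orientation: [0.001, 0.765, 0.644, 0.001]
contact_force: [-8.9, 1.2, 7.8]
width: 7.5
```

```bash
python3 - <<'E'
from h import *
plan([533.5,4,237.5])
cv2.imwrite('pics/w15.png',cams.camera('wrist')); cv2.imwrite('pics/s15.png',cams.camera('scene'));cv2.imwrite('pics/t15.png',cams.camera('top'))
print(cal('wrist'))
E
```

```text
pos [534.    3.8 238.3] psi 80.2 tilt [ 0.003 -0.    -1.   ] w 7.5 t 24.65 F [-8.9  1.2  7.8]
tool d mm [ 0.1 -0.6  0.8] units total [ 0.002 -0.011  0.015] n 1 per row [ 0.0017 -0.0111  0.0152]
{'vfov': 60.04380165453231, 'cx': 274.1562508199411, 'cy': 207.74041030345595, 'eye': array([545.82567897,  74.08745374, 380.35146724]), 'rotation': array([[ 0.98523481, -0.16549132, -0.04387473],
       [-0.17117305, -0.94691823, -0.2721133 ],
       [ 0.0034866 ,  0.27560567, -0.96126446]])}
```

View pics/w15.png

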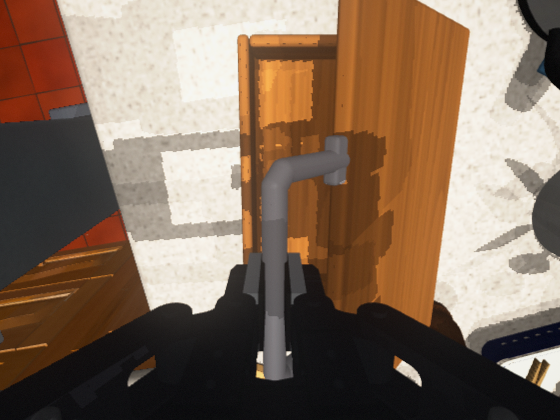

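View pics/s15.png

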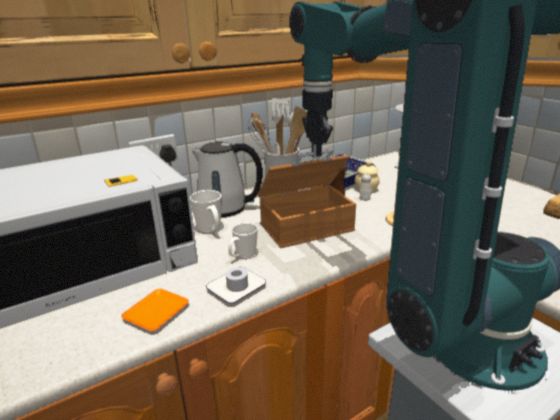

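```bash
python3 - <<'E'
from h import *
a=cv2.imread('pics/s15.png')[145:250,245:370]; b=cv2.imread('pics/scene0.png')[165:250,245:370]
cv2.imwrite('pics/s15c.png',cv2.resize(a,None,fx=5.6,fy=5.6,interpolation=cv2.INTER_CUBIC))
cv2.imwrite('pics/s0c.png',cv2.resize(b,None,fx=5.6,fy=5.6,interpolation=cv2.INTER_CUBIC))
E
```

```text
(no output)
```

View pics/s15c.png

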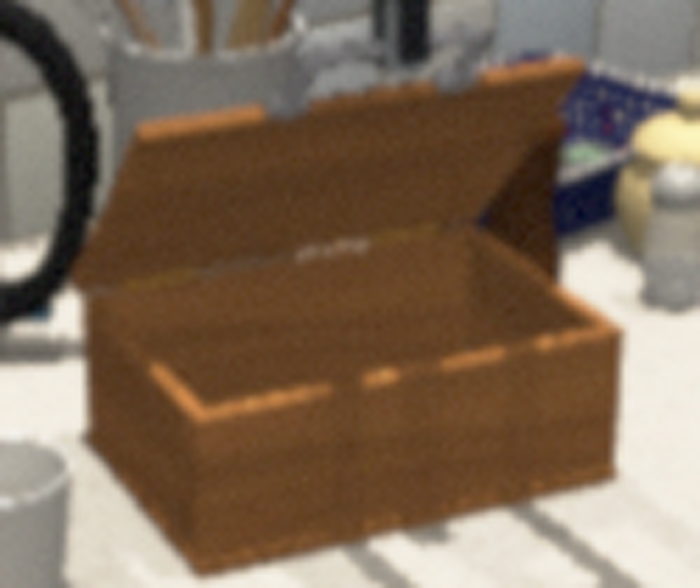

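View pics/s0c.png

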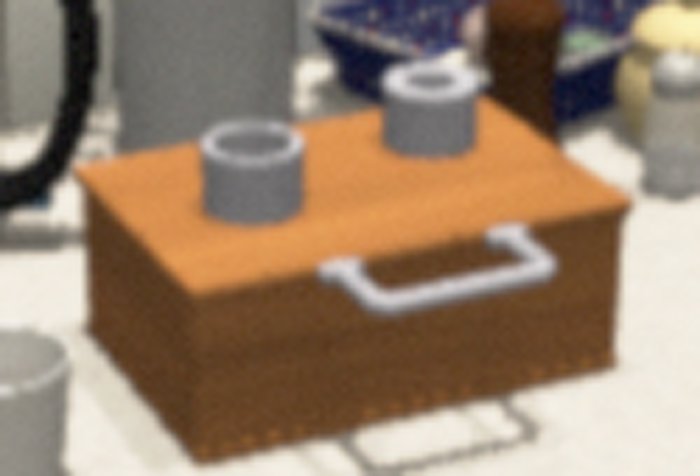

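```bash
python3 - <<'E'
from h import *
from scipy.optimize import least_squares
c=cal('scene')
def P(x,y,yaw,pt): 
    r=np.array([[np.cos(yaw),-np.sin(yaw)],[np.sin(yaw),np.cos(yaw)]]); return [*(r@pt[:2]+[x,y]),pt[2]]
def lid(L,t,th): # L forward of hinge, t above hinge
    return 80-(L*np.cos(th)-t*np.sin(th)*-1*-1), 90+L*np.sin(th)+t*np.cos(th)
def lidpt(L,y,t,th):
    # forward dir f=(-cos,sin) ; up dir n=(sin,cos)
    return np.array([80-L*np.cos(th)+t*np.sin(th), y, 90+L*np.sin(th)+t*np.cos(th)])
k=5.6
s0=[((0,120,10),(78,170)),((163,120,10),(195,295)),((163,-120,10),(632,205))]
box=[((-80,120,0),(200,462)),((-80,-120,0),(614,366)),((80,120,0),(88,332))]
op=[((163,120,0),(139,138)),((163,-120,0),(578,77)),((163,120,10),(140,124)),((163,-120,10),(584,61))]
def res(p,full=False):
    x,y,yaw,th,du,dv=p; o=[]
    for (L,yy,t),(U,V) in s0:
        o+=list(np.array(proj(c,P(x,y,yaw,lidpt(L,yy,t,0))))+[du,dv]-[244.6+U/k,164.6+V/k])
    for q,(U,V) in box: o+=list(np.array(proj(c,P(x,y,yaw,np.array(q,float))))+[du,dv]-[244.6+U/k,164.6+V/k])
    for (L,yy,t),(U,V) in op: o+=list(np.array(proj(c,P(x,y,yaw,lidpt(L,yy,t,th))))+[du,dv]-[244.6+U/k,144.6+V/k])
    o+=[(x-585)/4,(y+6)/4,(yaw+.168)/.02]
    return np.array(o)
r=least_squares(res,[585,-6,-.168,.87,0,0]); print(r.x.round(3),np.degrees(r.x[3])); print(r.fun.round(1))
J=r.jac; print('std th deg',np.degrees(np.sqrt(np.linalg.inv(J.T@J)[3,3])*.6))
E
```

```text
[ 5.87198e+02 -6.71700e+00 -1.77000e-01  8.44000e-01  2.33000e-01
  3.71000e-01] 48.36406969096804
[-0.2 -0.7 -0.  -0.8 -0.3 -0.5 -0.6  1.4  0.2  1.1 -0.6  0.2  1.2  0.8
  1.4 -0.7 -0.1  0.1 -0.9 -0.9  0.5 -0.2 -0.4]
std th deg 0.4212637886678695
```

Call:
step_arm(offset=[[0,0.015,-0.035],[0,0.015,-0.035],[0,0,0],[0,0,0],[0,0,0],[0,0,0],[0,0,0],[0,0,0]], dr=[[0,0,0],[0,0,0],[0,0,0],[0,0,0],[0,0,0],[0,0,0],[0,0,0],[0,0,0]])

```text
clock: 25.6
eef_pos: [535.7, 3.5, 239.8]
orientation: [0.001, 0.765, 0.644, 0.001]
contact_force: [-6.5, 0.9, 3.9]
width: 7.5
```

```bash
python3 - <<'E'
from h import *
s=telemetry.sense(); p=s['eef_pos']
for b in(-9.6,-10.1):
    a=np.radians(b); u=(p[0]-460.8)*np.cos(a)+(p[1]-16.5)*np.sin(a); w=p[2]-80.6
    print(u,w,'chord deg',np.degrees(2*np.arcsin(np.hypot(u,w)/2/207)),'u',np.degrees(np.arccos((207-u)/207))-1.4,'z',np.degrees(np.arcsin((w+5)/207))-1.4)
print(p,s['contact_force'],s['moment'],s['joint_vel'].round(4))
a=cams.camera('scene'); cv2.imwrite('pics/s16.png',a)
cv2.imwrite('pics/s16c.png',cv2.resize(a[145:250,245:370],None,fx=5.6,fy=5.6,interpolation=cv2.INTER_CUBIC))
cv2.imwrite('pics/t16.png',cams.camera('top'))
E
```

```text
76.0527992778599 159.17239298621877 chord deg 50.44149858831535 u 49.358149750342776 z 51.07647734248395
76.0524521243396 159.17239298621877 chord deg 50.44145279756776 u 49.358025681548575 z 51.07647734248395
[535.7390516    3.52879635 239.77239299] [-6.47149308  0.91230561  3.90845846] [ 0.14619464  1.20447161 -0.06214554] [ 0.001  -0.0005  0.001   0.0009  0.0018 -0.0015]
```

View pics/s16c.png

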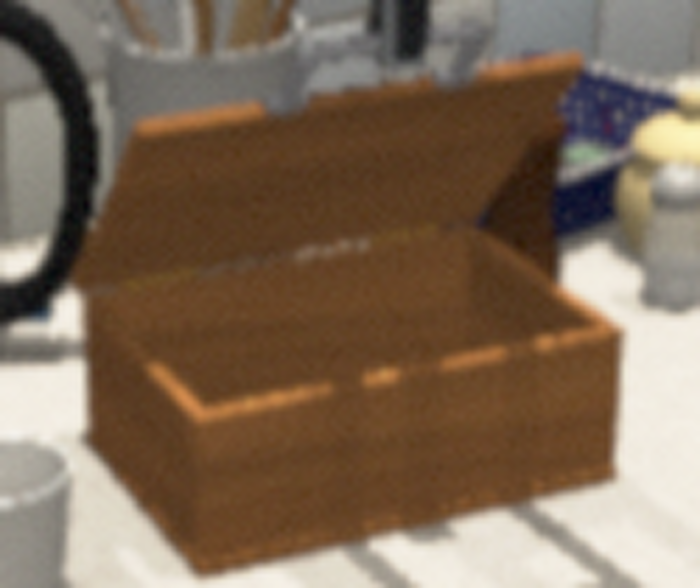

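View pics/t16.png

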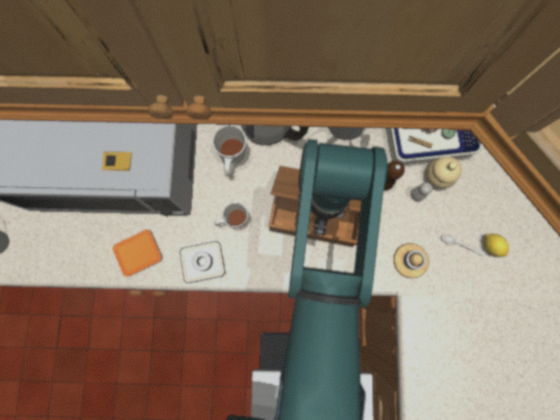

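Call:
step_arm(offset=[[0,0,0],[0,0,0],[0,0,0],[0,0,0],[0,0,0],[0,0,0],[0,0,0],[0,0,0]], dr=[[0,0,0],[0,0,0],[0,0,0],[0,0,0],[0,0,0],[0,0,0],[0,0,0],[0,0,0]])

```text
clock: 26.5
eef_pos: [535.7, 3.5, 239.8]
orientation: [0.001, 0.765, 0.644, 0.001]
contact_force: [-5.0, -0.1, 3.5]
width: 7.6
```

```bash
python3 - <<'E'
from h import *
s=telemetry.sense(); print(s['eef_pos'],s['contact_force'],s['width'],s['joint_vel'].round(4))
im=cams.camera('top')[225:295,170:440]; cv2.imwrite('pics/fin.png',cv2.resize(im,None,fx=2.9,fy=2.9,interpolation=cv2.INTER_CUBIC))
E
```

```text
[535.73958033   3.54828569 239.77822629] [-5.011871   -0.09911461  3.54752758] 7.555929960197708 [ 0.0006 -0.0005  0.0003  0.     -0.0004 -0.0004]
```

View pics/fin.png

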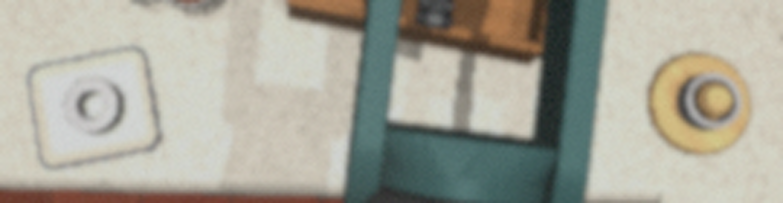

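The narrow ring stands upright at about the middle of the tray, crop (97,103). The wide ring sits round the post, crop (712,100). The arm is still, so I hand in.

```bash
python3 -c "
from h import *
print(ticket.sign_off())"
```

```text
the job is handed in; nothing more can be done
None
```

The job is handed in at about 26.6 s. The lid is held open at about 50°, the wide ring is on the post and the narrow ring stands on the white tray.

- **Rings:** I let the wide-bore ring go with its underside about 1.5 mm above the foot by the arm's reading. The pictures afterwards show it down around the post, with the tip showing through. The narrow-bore ring was set down upright at about the middle of the white tray. Both were released before I touched the lid.
- **Lid:** The bar is pinched from above at 60 N with about 6 N on the wrist. Over the last 0.9 s before hand-in the arm did not move measurably.
- **Other things:** The mill, the shaker and both mugs look unmoved in the last full top picture, by eye.

**Checks that disagreed:**
- **Lid angle:** The arm's travel gives about 50.4° (49.4–51.1° depending on the axis used). A fit to the scene camera picture gave 48.4° before a last nudge of about 1°, so roughly 49° now. I took about 50°.
- **Positions:** The top and wrist cameras differed by 3–7 mm, mostly in x. I used values between the two; both grasps and both placements worked.

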